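# Set the mower's belt tension in a tight bracket

### The arm

A 6-joint arm with a two-finger parallel gripper is mounted at the origin on the work surface. World frame = base frame: x ahead of the robot, y to its left, z up, the work surface at z = 0. Lengths are in m, angles in degrees, forces in N, time in s.
With the tool pointing down it reaches from about 0.25 to 0.725 m from the base axis. Payload 9.7 kg.
Tool frame: the origin (TCP) lies midway between the tips of the shut fingers; the grasp point (between the pads) lies bot.grasp_offset behind it (bot.grasp_offset is the distance from the TCP to the grasp point, in m); x points along the fingers, y is the direction in which the jaws open and shut, and the axes are right-handed (so a half turn about x gives the same grasp; the last joint's range is limited). The gripper opens to 85 mm and grips with 20 to 120 N. Pads are 22 mm wide; open, the fingers measure 114 mm over their backs; the gripper's body (76 mm by 85 mm) begins 54 mm behind the grasp point. The pads swing forward as they close: fully open they stand 13 mm farther back than shut.
Start: joints at [68.125, 4.979, 10.078, 95.1, 0, 90], TCP at [0.205, 0.51, 0.211] pointing down, gripper open.
Joint ranges: [-179.16, 179.16], [-48.56, 103.87], [-65.8, 70.77], [-126.05, 130.52], [-82.76, 87.17], [-180, 180]. Speed limits (degrees/s): [127.2, 127.2, 147.25, 180, 180, 180].

### API

Orientations are given as [roll, pitch, yaw] about the fixed x, y, z axes, in that order (R = Rz(yaw) Ry(pitch) Rx(roll)).
In Python, from workcell import status, camera, bot gives the robot as it stands.
- The arm moves only by the shell command python3 -m jog 'ROWS' [OPENING] [FORCE]. ROWS is text: rows parted by semicolons, each of 4 numbers parted by spaces: the shift along the tool's x, y, z in mm, then the turn about the tool's x in degrees. A call has exactly 8 rows; each row is the pose to reach, as a shift and turn from the pose commanded when the call began, along the tool's axes at that moment; what a row does not reach only later rows make up. A row lasts 1/8 s, in which the tool goes at most 62.5 mm and 10.7 degrees, less where a joint would pass 70% of its speed; a pose out of reach is approached as far as the arm can. A call with a gripper value outside its range is refused whole. OPENING is the opening, from 0 (shut) to 1 (fully open), set as the call begins (- or left out, the last holds). The fingers move at their own pace and stop on an object; FORCE is the grip in N (left out, the last holds). Time passes only in rows, so rows that repeat a pose let the fingers close, or fill a call up. It gives the time, the measured TCP pose, the force and the opening at its end, in the units of the state.
- status.get_obs(): the state, without advancing time (a new reading comes with each control period).
- camera(name): name is "scene" or "top" or "wrist"; returns a dict with "color" (480x640x3 uint8, red, green, blue), "vfov" (degrees; the focal length in pixels is half the picture's height over the tangent of half this angle, whatever the lens; pixels are square), "cx", "cy" (the principal point, pixels), "D" ([k1, k2, p1, p2, k3] as OpenCV has them; the pictures are not rectified), "rvec" (rotation vector, rad) and "tvec" (3), from world to camera coordinates, as OpenCV has them. Camera axes: x right, y down, z forward; pixel columns grow to the right and rows downward; lengths in m; the calibration is good to about 2 mm. A picture is of the moment at which its call begins. There is no depth.
- bot.job_done(): hands the job in, once; it reports no verdict.
The state is a dict: "time": time; "q": joint angles; "qd": joint speeds; "joint_efforts": joint torques, N m; "ee_pos": TCP position; "tcp_rot": TCP orientation; "wrist_force": force on the tool from outside, world axes, zero at the start; "torque": the same for the moment, N m; "opening": finger opening in m.
Only numpy, scipy, OpenCV 4.12 (cv2) and the standard library are available. Lean on these libraries where they do the work, as an engineer would, in place of code of your own. Each camera call takes 0.05 s, during which the arm holds its last target. There are 200 camera calls.

### The job

Take the blue ring wrench and use it to turn the big hex on the yellow bracket clockwise (seen from above) until its red pointer is in the green zone. The two walls only let the handle swing a short way, so lift the wrench off, bring it back and reseat it for another stroke. Turn the hex with the wrench only, never with the gripper, leave the red wrench alone, and at the end lay the blue wrench back where it lay.

Things in the scene. Friction and masses are not known exactly. Their poses are not given: they have to be found in the camera images.
- blue_wrench: Flat wrench on a rubber mat (top 4 mm above the bench), 0.55 kg: steel hex ring, blue handle. Origin: ring's centre, underside; z up; handle along its -x. Opening 58 mm across flats, right through, 8 mm wall, 20 mm high; flats face 0, 60, 120.. deg from its x. Handle 14 wide, 20 high, from 37 to 178 mm from the origin; grip it across at about 72 mm (centre of mass 55 mm).
- red_wrench: Bystander about 136 mm beside it on the same mat (either side): a smaller ring wrench with a red handle, opening 38 mm, too small for the hex. Origin and axes as for the blue one; handle 13 mm wide, to 150 mm from the origin; 16 mm high.
- bracket: Fixed yellow bracket. Origin: hex axis, bench level; z up; x points to the middle of the green zone, -x midway between the two walls. Base plate x -150 to 75, y +-125, 10 mm thick. The seated wrench rests on a flange (86 mm across) with its origin 50 mm above the bench. Walls 100 to 155 mm from the axis, tops 74 mm high, let the handle swing 45 deg either side of -x.
- tensioner (a joint): Hex with flange and red pointer (over a corner, to 68 mm out). 54 mm across flats, 12 mm straight then 12 mm tapering to 42; a seated wrench has 8 deg idle turn either way from centred. Rad, grows clockwise: 0 = pointer 120 deg counter-clockwise of bracket x, 2.09 = on x; green 1.83 to 2.36. Starts near 0, stays put, needs 0.35 N m. Wrench fits with handle 30, 90, 150.. deg from pointer.
There are look-alikes about, which are no part of the job. Leave any turquoise look-alike of the blue_wrench alone.

How it is judged (in metres and radians):
On the way, in this order (a step that is already met when the one before it is completed fails the run):
1. the blue wrench is seated over the hex (horizontal distance between blue_wrench and bracket below 0.01 m and z of blue_wrench in the frame of bracket below 0.06 m and angle between blue_wrench's own z axis and vertical below 0.2 rad), for 0.1 s.
2. after a first stroke (hex turned by some 20 degrees or more) the wrench is lifted off the hex (value of joint tensioner above 0.6 rad and z of blue_wrench in the frame of bracket above 0.072 m), for 0.1 s.
3. the wrench is seated over the hex again (all of step 1), for 0.1 s.
At the end, for the whole second after the job is handed in: The hex reads 1.83 to 2.36 rad (pointer within 15 degrees of the middle of the green zone), and the blue wrench lies flat (within 8 degrees) and at rest, its ring's centre within 50 mm of where it started (value of joint tensioner between 1.83 and 2.36 rad and distance of blue_wrench from where it was at the start of the episode below 0.05 m and angle between blue_wrench's own z axis and vertical below 0.15 rad and linear speed of blue_wrench below 0.02 m/s); the robot touches nothing.
It fails at once if the gripper or arm pushes on the hex, its flange or pointer (contact force between any of the fingers, the arm and tensioner above 3 N).
It fails at once if the red wrench is moved by more than 40 mm (distance of red_wrench from where it was at the start of the episode above 0.04 m).
It also fails if it takes over 54 s, if anything falls off the work surface, if the arm or the gripper's body presses on something with over 40 N, if the wrist force passes 120 N, or if a joint passes its speed limit or range.

## Working session

There is one attempt and no reset: what is moved stays moved. The work goes in short steps, Python scripts to look and compute and a shell command to move; the robot and the scene stay as the last step left them, time stands still between calls to the robot, and variables do not carry over. Pictures are saved under pics/ and viewed, about 8 in all and at most 12, crops included, and the job is handed in when it is done.

```bash
mkdir -p pics; ls; python3 - <<'E'
from workcell import status,camera,bot
import cv2
o=status.get_obs()
for k in("time","ee_pos","tcp_rot","opening","wrist_force"):print(k,o[k])
print(bot.grasp_offset)
for n in("scene","top"):
    c=camera(n);cv2.imwrite(f"pics/{n}0.png",c["color"][:,:,::-1]);print(n,c["vfov"],c["cx"],c["cy"],c["D"],c["rvec"],c["tvec"])
E
```

```text
pics
time 0.0
ee_pos [0.20483373 0.51018811 0.20989876]
tcp_rot [ -90.06909776   89.92807204 -111.94407785]
opening 0.08528453262135578
wrist_force [0.40188839 0.19665654 0.2122374 ]
0.0187
scene 55.19476263657528 322.3456325113905 234.25899390448237 [0.01780432 0.         0.         0.         0.        ] [ 1.75468373  2.06312086 -0.60787658] [-0.01487445 -0.36776502  1.292647  ]
top 55.76973352626149 320.33309705118285 240.1935844672997 [-0.10387295  0.          0.          0.          0.        ] [ 2.12773795 -2.12700115  0.18533888] [0.09186926 0.44110217 0.93225099]
```

View pics/top0.png

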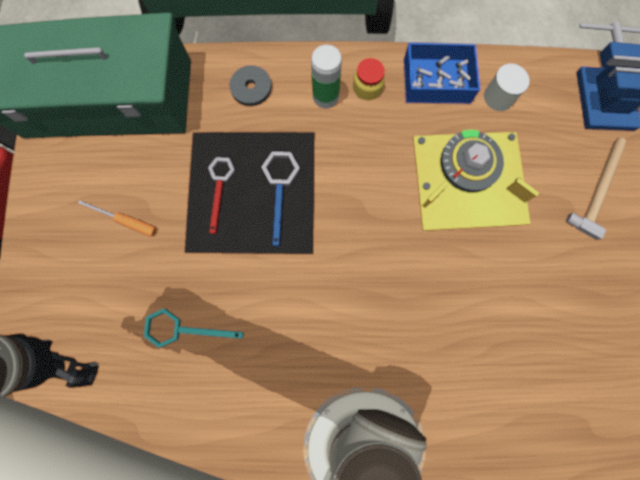

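View pics/scene0.png

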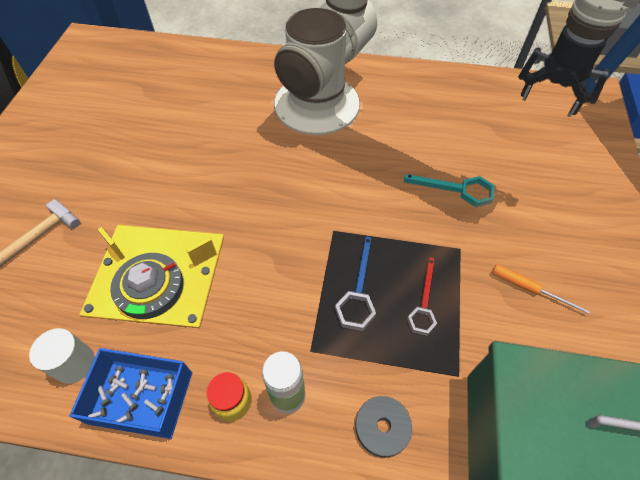

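The top view shows the blue wrench with its ring at (281,167) and handle end at (276,243). The red wrench is left of it and the turquoise look-alike is at (190,328). The hex is at about (478,154), with the pointer toward (457,176), the green zone at (470,133), and walls at (435,193) and (523,188).

```bash
cat > h.py <<'E'
import numpy as np,cv2
from workcell import status,camera,bot
def K(c):
    f=240/np.tan(np.radians(c["vfov"]/2));return np.array([[f,0,c["cx"]],[0,f,c["cy"]],[0,0,1]])
def p2w(c,uv,z):
    uv=np.asarray(uv,float).reshape(-1,1,2);n=cv2.undistortPoints(uv,K(c),np.array(c["D"]))[:,0]
    R=cv2.Rodrigues(np.array(c["rvec"]))[0];C=-R.T@np.array(c["tvec"]);d=np.c_[n,np.ones(len(n))]@R
    return (C+d*((z-C[2])/d[:,2])[:,None])[:,:2]
def w2p(c,P):
    return cv2.projectPoints(np.asarray(P,float).reshape(-1,1,3),np.array(c["rvec"]),np.array(c["tvec"]),K(c),np.array(c["D"]))[0][:,0]
def hsv(c):return cv2.cvtColor(c["color"],cv2.COLOR_RGB2HSV)
def pix(m):return np.argwhere(m)[:,::-1]
def draw(c,im,T,pts,col,s=1,close=True):
    x,y,a=T;a=np.radians(a);P=np.array(pts,float);R=np.array([[np.cos(a),-np.sin(a)],[np.sin(a),np.cos(a)]])
    Q=np.c_[P[:,:2]@R.T+[x,y],P[:,2]];cv2.polylines(im,[np.round(w2p(c,Q)*s*16).astype(int)],close,col,1,cv2.LINE_AA,4)
E
python3 - <<'E'
from h import *
for n,rb,ry,rr in(("top",(265,140,300,250),(405,125,545,235),(200,140,240,240)),("scene",(320,232,385,340),(75,215,230,335),(400,240,450,340))):
    c=camera(n);h=hsv(c)
    def box(r):
        m=np.zeros(h.shape[:2],bool);m[r[1]:r[3],r[0]:r[2]]=1;return m
    H,S,V=[h[...,i].astype(int) for i in range(3)]
    b=pix(box(rb)&(H>98)&(H<125)&(S>120)&(V>60));W=p2w(c,b,.022)
    m=W.mean(0);u=np.linalg.svd(W-m)[2][0];u*=np.sign(u[0]);t=(W-m)@u
    print(n,"blue n",len(b),"mid",m,"ang",np.degrees(np.arctan2(u[1],u[0])),"ext",t.min(),t.max(),"mid@",m+u*(t.max()+t.min())/2)
    print(" origin from handle",m+u*((t.max()+t.min())/2+.1075))
    g=pix(box(rb)&(S<60)&(V>110));G=p2w(c,g,.02)
    (e,ax,an)=cv2.minAreaRect(G.astype(np.float32)*1000);print(" ring mean",G.mean(0),"minrect",e,ax)
    y=pix(box(ry)&(H>22)&(H<36)&(S>120)&(V>120));Y=p2w(c,y,.010).astype(np.float32)*1000
    r=cv2.minAreaRect(Y);print(" plate",r);print(cv2.boxPoints(r))
    gg=pix(box(ry)&(H>45)&(H<75)&(S>150));print(" green",p2w(c,gg,.045).mean(0),len(gg))
    p=pix(box(ry)&((H<6)|(H>174))&(S>150)&(V>100));print(" pointer px",len(p),p.min(0),p.max(0),p2w(c,p,.06).mean(0))
    q=pix(box(rr)&((H<6)|(H>174))&(S>150)&(V>90));print(" red",p2w(c,q,.02).mean(0))
E
```

```text
top blue n 457 mid [0.50227592 0.18686483] ang -2.1442225187749924 ext -0.07090544505489509 0.06966024174566902 mid@ [0.50165375 0.18688813]
 origin from handle [0.60907848 0.18286601]
 ring mean [0.61183491 0.18097499] minrect (612.8116455078125, 180.14549255371094) (75.27616119384766, 76.0909652709961)
 plate ((589.8570556640625, -268.62493896484375), (224.77713012695312, 279.5653076171875), 3.323723554611206)
[[ 469.55328 -135.5934 ]
 [ 485.76178 -414.68848]
 [ 710.1608  -401.6565 ]
 [ 693.95233 -122.5614 ]]Traceback (most recent call last):
  File "<stdin>", line 15, in <module>
  File "h.py", line 6, in p2w
    uv=np.asarray(uv,float).reshape(-1,1,2);n=cv2.undistortPoints(uv,K(c),np.array(c["D"]))[:,0]
                                              ~~~~~~~~~~~~~~~~~~~^^^^^^^^^^^^^^^^^^^^^^^^^^
cv2.error: OpenCV(4.12.0) /io/opencv/modules/calib3d/src/undistort.dispatch.cpp:347: error: (-215:Assertion failed) CV_IS_MAT(_src) && CV_IS_MAT(_dst) && (_src->rows == 1 || _src->cols == 1) && (_dst->rows == 1 || _dst->cols == 1) && _src->cols + _src->rows - 1 == _dst->rows + _dst->cols - 1 && (CV_MAT_TYPE(_src->type) == CV_32FC2 || CV_MAT_TYPE(_src->type) == CV_64FC2) && (CV_MAT_TYPE(_dst->type) == CV_32FC2 || CV_MAT_TYPE(_dst->type) == CV_64FC2) in function 'cvUndistortPointsInternal'
```

```bash
python3 - <<'E'
from h import *
from scipy.optimize import least_squares
for n,rb,ry in(("top",(265,140,300,250),(405,125,545,235)),("scene",(320,232,385,340),(75,215,230,335))):
    c=camera(n);h=hsv(c);H,S,V=[h[...,i].astype(int) for i in range(3)]
    def box(r):
        m=np.zeros(h.shape[:2],bool);m[r[1]:r[3],r[0]:r[2]]=1;return m
    b=pix(box(rb)&(H>98)&(H<125)&(S>120)&(V>60));W=p2w(c,b,.022)
    m=W.mean(0);u=np.linalg.svd(W-m)[2][0];u*=np.sign(u[0]);t=(W-m)@u
    ym=box(ry)&(H>22)&(H<36)&(S>120)&(V>100)
    if n=="top": ym[172:205,512:]=0
    else: ym[222:262,90:122]=0
    r=cv2.minAreaRect(p2w(c,pix(ym),.010).astype(np.float32)*1000)
    print(n,"blue",m+u*((t.max()+t.min())/2+.1075),np.degrees(np.arctan2(u[1],u[0])),"plate",r)
    gg=pix(box(ry)&(H>40)&(H<80)&(S>100));print(" green",len(gg),p2w(c,gg,.045).mean(0) if len(gg) else 0)
    p=pix(box(ry)&((H<8)|(H>172))&(S>150)&(V>100));
    if len(p):print(" pointer",len(p),p.min(0),p.max(0),p2w(c,p,.06).mean(0))
    g=pix(box(rb)&(S<60)&(V>110));e=cv2.minAreaRect(p2w(c,g,.02).astype(np.float32)*1000);print(" ring",e[:2])
    # circle-ish fit of flange black/gray ring outer: yellow circle skip
    x0,y0,x1,y1=ry;s=5 if n=="top" else 4
    im=cv2.resize(c["color"][y0:y1,x0:x1,::-1],None,fx=s,fy=s,interpolation=cv2.INTER_CUBIC);cv2.imwrite(f"pics/br_{n}.png",im)
E
python3 -c "
import cv2,numpy as np
a=cv2.imread('pics/br_top.png');b=cv2.imread('pics/br_scene.png')
a=cv2.resize(a,(560,440))[:, :];b=cv2.resize(b,(465,360));
cv2.imwrite('pics/br.png',np.hstack([cv2.resize(a,(420,330)),cv2.resize(b,(380,330))]))"
```

```text
top blue [0.60899748 0.18283655] -2.187935700780644 plate ((588.8771362304688, -253.53884887695312), (225.3436279296875, 249.33033752441406), 3.323723554611206)
 green 123 [ 0.68550469 -0.24617069]
 pointer 13 [455 170] [461 176] [ 0.58548606 -0.2059998 ]
 ring ((612.8113403320312, 180.16180419921875), (75.24530029296875, 76.08976745605469))
scene blue [0.60966615 0.18184629] -2.3934424268333396 plate ((588.8062133789062, -254.53240966796875), (222.69442749023438, 247.82586669921875), 3.215921640396118)
 green 173 [ 0.68968474 -0.24628821]
 pointer 48 [143 263] [174 271] [ 0.59647279 -0.21191219]
 ring ((608.776123046875, 182.5055389404297), (80.91873168945312, 74.68773651123047))
```

View pics/br.png

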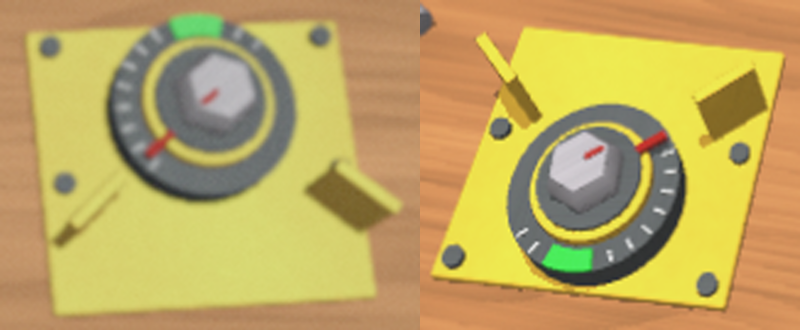

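Both cameras agree on the poses. The plate centre is (0.589,-0.254) with yaw 3.3°, so the hex axis is at about (0.626,-0.252). The blue wrench origin is at about (0.609,0.1825), yaw -2.2°. The crop shows the pointer near the start mark and the green zone on bracket x. I'm moving over the grasp point.

```bash
python3 -m jog '0 -15 36 -1; 0 -37 90 -4; 0 -62 150 -7; 0 -87 210 -10; 0 -111 270 -13; 0 -136 330 -16; 0 -160 390 -19; 20 -177 430 -20' 0.6 80; python3 -m jog '10 0 0 0; 20 0 0 0; 30 0 0 0; 30 0 0 0; 30 0 0 0; 30 0 0 0; 30 0 0 0; 30 0 0 0'
cat > st.py <<'E'
from h import *
from scipy.spatial.transform import Rotation as Ro
o=status.get_obs();R=Ro.from_euler('xyz',o["tcp_rot"],degrees=True).as_matrix()
print("t",o["time"],"tcp",np.round(o["ee_pos"],4),"yang",round(np.degrees(np.arctan2(R[1,1],R[0,1])),2),"down",np.round(R[:,0],4),"F",np.round(o["wrist_force"],1),"T",np.round(o["torque"],2),"open",round(o["opening"],4),"q",np.round(o["q"],1))
E
python3 - <<'E'
from st import *
c=camera("wrist");im=c["color"][:,:,::-1].copy()
hexa=lambda a:[(a/np.sqrt(3)*2*np.cos(t),a/np.sqrt(3)*2*np.sin(t),.024) for t in np.radians(np.arange(30,390,60))]
T=(.6093,.1825,-2.2)
draw(c,im,T,hexa(.029),(0,255,255));draw(c,im,T,[(-.037,.007,.024),(-.178,.007,.024),(-.178,-.007,.024),(-.037,-.007,.024)],(0,255,255))
cv2.imwrite("pics/w1.png",im)
E
```

```text
time: 1.25
ee_pos: [0.54, 0.1842, 0.1916]
tcp_rot: [20.5, 89.8, 18.7]
wrist_force: [0.7, 0.5, -0.3]
opening: 0.051
time: 2.25
ee_pos: [0.5381, 0.1859, 0.1607]
tcp_rot: [18.2, 90.0, 16.3]
wrist_force: [-0.2, 0.5, -0.3]
opening: 0.0515
t 2.25 tcp [0.5381 0.1859 0.1607] yang 88.12 down [ 3.e-04  1.e-04 -1.e+00] F [-0.2  0.5 -0.3] T [ 0.01 -0.04 -0.  ] open 0.0515 q [19.1  6.9  6.6 89.7 -0.  20.9]
```

View pics/w1.png

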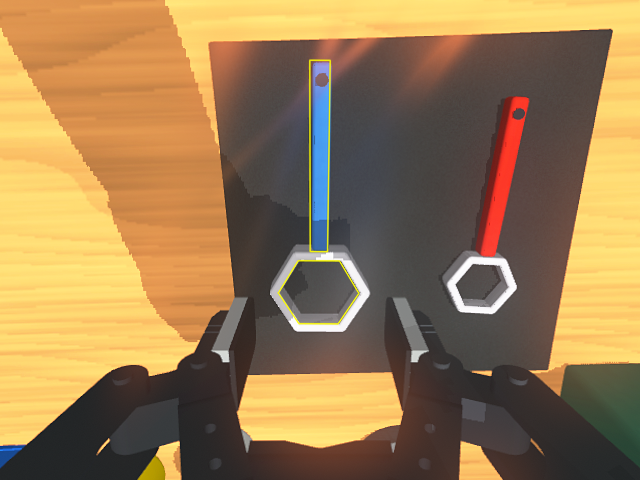

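The overlay matches the wrench in the wrist view to within about 1 mm: ring at (320,292), handle straight up. I'm descending and gripping.

```bash
python3 -m jog '30 0 0 0; 65 0 -1 0; 100 -1 -1 0; 125 -1 -1 0; 140 -1 -1 0; 147 -1 -1 0; 151 -1 -1 0; 153 -1 -1 0'; python3 -m jog '0 0 0 0; 0 0 0 0; 0 0 0 0; 0 0 0 0; 0 0 0 0; 0 0 0 0; 0 0 0 0; 0 0 0 0' 0 90; python3 -m jog '-5 0 0 0; -15 0 0 0; -30 0 0 0; -50 0 0 0; -75 0 0 0; -95 0 0 0; -110 0 0 0; -120 0 0 0'; python3 st.py
```

```text
time: 3.3
ee_pos: [0.5374, 0.1851, 0.0082]
tcp_rot: [21.0, 89.9, 19.1]
wrist_force: [-0.1, 0.6, -0.2]
opening: 0.0512
time: 4.3
ee_pos: [0.537, 0.1849, 0.0076]
tcp_rot: [-140.8, 90.0, -142.7]
wrist_force: [-0.5, 0.6, -0.5]
opening: -0.0002
time: 5.3
ee_pos: [0.5372, 0.1851, 0.1288]
tcp_rot: [20.6, 89.9, 18.7]
wrist_force: [0.1, 0.7, 0.1]
opening: -0.0
t 5.3 tcp [0.5372 0.1851 0.1288] yang 88.13 down [ 9.e-04  3.e-04 -1.e+00] F [0.1 0.7 0.1] T [-0.02 -0.04 -0.05] open -0.0 q [19.   6.5  2.7 86.1 -0.  20.9]
```

```bash
python3 - <<'E'
from h import *
c=camera("wrist");cv2.imwrite("pics/w2.png",c["color"][:,:,::-1])
E
```

```text
(no output)
```

View pics/w2.png

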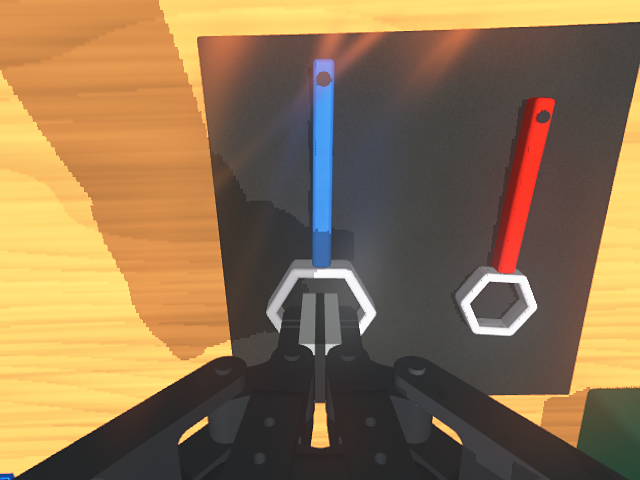

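```bash
python3 - <<'E'
from st import *
c=camera("wrist");p=np.array(o["ee_pos"])
print("tcp px",w2p(c,p),"gp",w2p(c,p-.0187*R[:,0]), "floor",w2p(c,[p[0],p[1],.024]))
Rc=cv2.Rodrigues(np.array(c["rvec"]))[0];print("cam",-Rc.T@np.array(c["tvec"]),"fwd",Rc[2])
T=(.6093,.1825);print("ring",w2p(c,[*T,.024]),w2p(c,[*T,.004]))
t=camera("top");s=camera("scene");print("top tcp",w2p(t,p),"scene tcp",w2p(s,p))
a=t["color"][100:320,200:400];b=s["color"][150:370,280:480]
cv2.imwrite("pics/ts.png",cv2.resize(np.hstack([a,b])[:,:,::-1],None,fx=2,fy=2))
E
```

```text
t 5.35 tcp [0.5375 0.1851 0.1297] yang 88.12 down [ 1.9e-03  7.0e-04 -1.0e+00] F [0.2 0.4 1.2] T [-0.06  0.03 -0.03] open 0.0002 q [19.   6.5  2.8 86.2  0.  20.9]
tcp px [[319.92866677 289.29440292]] gp [[320.02835398 310.02279066]] floor [[319.4947289  221.16541474]]
cam [0.4557006  0.18725034 0.29289087] fwd [ 0.31933715 -0.00809665 -0.94760658]
ring [[319.0553089  311.80755926]] [[319.03529475 299.24580739]]
top tcp [[273.41007993 184.48715262]] scene tcp [[364.61805584 251.57412181]]
```

View pics/ts.png

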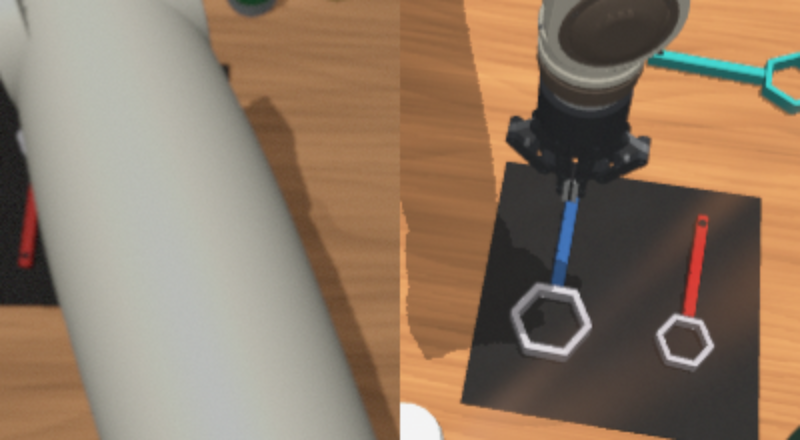

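The gripper shut on nothing and the wrench hasn't moved. The TCP projects to (320,289), right at the fingertips. I'm retrying lower, checking the opening and wrist picture before and after closing.

```bash
python3 -m jog '20 0 0 0; 50 0 0 0; 80 0 0 0; 100 0 0 0; 113 0 0 0; 119 0 0 0; 122 0 0 0; 123 0 0 0' 0.5 90; python3 - <<'E'
from st import *
cv2.imwrite("pics/a.png",camera("wrist")["color"][:,:,::-1])
E
python3 -m jog '0 0 0 0; 0 0 0 0; 0 0 0 0; 0 0 0 0; 0 0 0 0; 0 0 0 0; 0 0 0 0; 0 0 0 0' 0.1 90;python3 - <<'E'
from st import *
im=camera("wrist")["color"][:,:,::-1];a=cv2.imread("pics/a.png")
cv2.imwrite("pics/ab.png",np.hstack([a[80:,120:520],im[80:,120:520]]))
E
```

```text
time: 6.5
ee_pos: [0.5373, 0.1851, 0.0051]
tcp_rot: [21.2, 90.0, 19.3]
wrist_force: [-1.0, -0.5, 0.0]
opening: 0.0428
t 6.5 tcp [0.5373 0.1851 0.0051] yang 88.13 down [ 7.e-04  3.e-04 -1.e+00] F [-1.  -0.5  0. ] T [-0.03  0.03  0.01] open 0.0428 q [19.   8.5 -8.9 72.6  0.  20.9]
time: 7.55
ee_pos: [0.537, 0.185, 0.0046]
tcp_rot: [175.3, 90.0, 173.4]
wrist_force: [-1.5, -0.2, 0.3]
opening: 0.0079
t 7.55 tcp [0.537  0.185  0.0046] yang 88.13 down [-1.e-04  0.e+00 -1.e+00] F [-1.5 -0.2  0.3] T [ 0.02 -0.02  0.03] open 0.0079 q [19.   8.5 -8.9 72.6  0.  20.9]
```

View pics/ab.png

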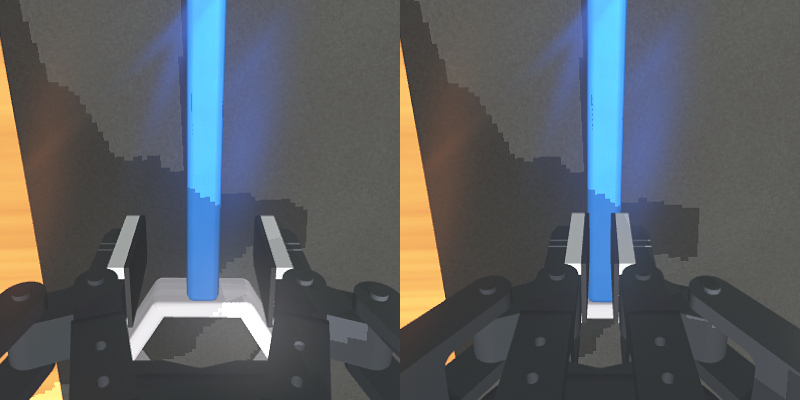

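The right half reads 7.9 mm opening with the pads apparently overlapping the 14 mm handle, and the wrench is unmoved. That suggests the pads aren't beside the handle. I'll probe downward gently to find the contact height.

```bash
python3 -m jog '0 0 0 0; 1 0 0 0; 1 0 0 0; 2 0 0 0; 2 0 0 0; 3 0 0 0; 3 0 0 0; 3 0 0 0'; python3 - <<'E'
from st import *
c=camera("wrist");t=camera("scene");im=c["color"][:,:,::-1]
p=np.array(o["ee_pos"]);print(w2p(c,p),w2p(t,p),w2p(t,[p[0],p[1],.024]),"px at z24 handle centre",w2p(c,[p[0],.1853,.024]), w2p(c,[p[0],.1953,.024]))
print("scene mid of ring",w2p(t,[.6093,.1825,.024]))
a=cv2.resize(im[220:370,240:400],None,fx=2.5,fy=2.5,interpolation=cv2.INTER_CUBIC)
b=cv2.resize(t["color"][195:315,330:458,::-1],(400,375),interpolation=cv2.INTER_CUBIC)
cv2.imwrite("pics/z.png",np.hstack([a,b]))
E
```

```text
time: 8.6
ee_pos: [0.5372, 0.1851, 0.0035]
tcp_rot: [23.9, 89.9, 22.1]
wrist_force: [-6.2, -2.8, 15.5]
opening: 0.0089
t 8.6 tcp [0.5372 0.1851 0.0035] yang 88.13 down [ 1.2e-03  5.0e-04 -1.0e+00] F [-6.2 -2.8 15.5] T [-0.43  1.38  0.04] open 0.0089 q [19.   8.5 -9.1 72.4  0.  20.9]
[[319.90422599 289.32684728]] [[360.15936058 281.37597808]] [[360.81336696 276.95704008]] px at z24 handle centre [[320.65520495 312.34360257]] [[345.47516633 311.62621237]]
scene mid of ring [[355.43080862 308.10158219]]
```

View pics/z.png

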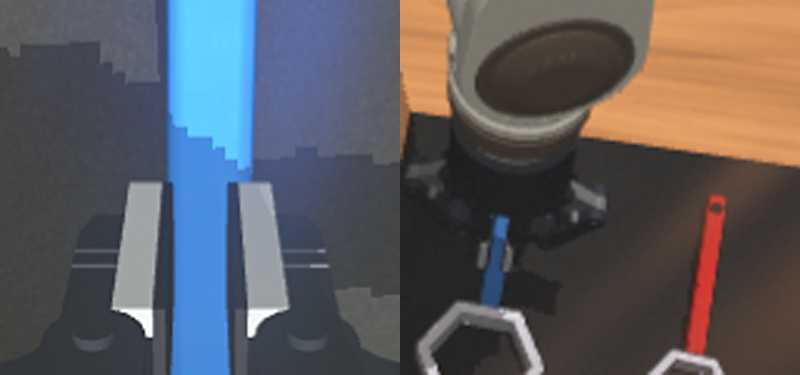

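The strip's lower end sits about 18 mm short of the reported TCP, so the pads are resting on the handle's top, which explains the 15 N. I'll raise, open, and go about 10 mm lower, watching the force.

```bash
python3 -m jog '-15 0 0 0; -30 0 0 0; -30 0 0 0; -15 0 0 0; -5 0 0 0; 0 0 0 0; 2 0 0 0; 4 0 0 0' 0.5 90; python3 -m jog '1 0 0 0; 1 0 0 0; 2 0 0 0; 2 0 0 0; 3 0 0 0; 3 0 0 0; 3 0 0 0; 3 0 0 0'; python3 st.py
```

```text
time: 9.7
ee_pos: [0.5371, 0.185, -0.0024]
tcp_rot: [20.4, 90.0, 18.5]
wrist_force: [-0.2, -0.2, -0.2]
opening: 0.0423
time: 10.7
ee_pos: [0.537, 0.185, -0.0054]
tcp_rot: [42.7, 90.0, 40.9]
wrist_force: [-0.1, -0.9, -1.3]
opening: 0.0426
t 10.7 tcp [ 0.537   0.185  -0.0054] yang 88.13 down [ 0.  0. -1.] F [-0.1 -0.9 -1.3] T [-0.01 -0.   -0.05] open 0.0426 q [19.   8.8 -9.7 71.5  0.  20.9]
```

There's no contact at -5 mm, so the offset is real. I'm going 4 mm lower, then closing.

```bash
python3 -m jog '1 0 0 0; 2 0 0 0; 3 0 0 0; 4 0 0 0; 4 0 0 0; 4 0 0 0; 4 0 0 0; 4 0 0 0'; python3 -m jog '0 0 0 0; 0 0 0 0; 0 0 0 0; 0 0 0 0; 0 0 0 0; 0 0 0 0; 0 0 0 0; 0 0 0 0' 0 90; python3 st.py
```

```text
time: 11.7
ee_pos: [0.537, 0.185, -0.0094]
tcp_rot: [29.2, 90.0, 27.3]
wrist_force: [-0.2, 0.2, -0.0]
opening: 0.0429
time: 12.7
ee_pos: [0.537, 0.1851, -0.009]
tcp_rot: [42.4, 90.0, 40.5]
wrist_force: [-2.3, 0.1, 5.0]
opening: 0.0113
t 12.7 tcp [ 0.537   0.1851 -0.009 ] yang 88.12 down [ 3.e-04  3.e-04 -1.e+00] F [-2.3  0.1  5. ] T [-0.    0.45 -0.03] open 0.0113 q [ 19.    9.  -10.   71.1   0.   20.9]
```

The handle is gripped: the opening stops at 11.3 mm, and 5 N up means the tips brush the mat. Lifting, checking the load, then carrying to the hex.

```bash
python3 -m jog '-5 0 0 0; -20 0 0 0; -45 0 0 0; -75 0 0 0; -100 0 0 0; -115 0 0 0; -119 0 0 0; -119 0 0 0'; python3 st.py
```

```text
time: 13.7
ee_pos: [0.5368, 0.1849, 0.109]
tcp_rot: [-157.0, 90.0, -158.8]
wrist_force: [-0.2, -0.0, -6.2]
opening: 0.0113
t 13.7 tcp [0.5368 0.1849 0.109 ] yang 88.13 down [-8.e-04 -3.e-04 -1.e+00] F [-0.2 -0.  -6.2] T [-0.02  0.1  -0.  ] open 0.0113 q [19.   6.6  0.6 84.  -0.  20.9]
```

```bash
python3 -m jog '0 -8 0 0; 0 -30 2 -1; 0 -65 5 -4; 0 -105 9 -7; 0 -145 13 -10; 0 -185 17 -13; 0 -225 21 -16; 0 -262 24 -19'; python3 -m jog '0 -27 20 -2; 0 -60 45 -5; 0 -93 70 -8; 0 -123 92 -11; 0 -150 111 -13; 0 -166 122 -15; 0 -172 126 -16; 0 -172 126 -16'; cat > look.py <<'E'
from st import *
import sys
# ring pose from wrist cam with grey pixels; overlay for guess
c=camera("wrist");im=c["color"][:,:,::-1].copy()
cv2.imwrite("pics/"+sys.argv[1],im)
p=np.array(o["ee_pos"]);print("tcp px",w2p(c,p),"hex top px",w2p(c,[.6262,-.2519,.074]))
E
python3 - <<'E'
from st import *
# intermediate numbers
a=np.degrees(np.arctan2(R[1,1],R[0,1]));print("wrench yaw if rigid",a-88.13-2.2)
E
```

```text
time: 14.7
ee_pos: [0.5517, -0.0796, 0.1088]
tcp_rot: [168.5, 89.9, -174.3]
wrist_force: [0.8, 0.7, -5.7]
opening: 0.0113
time: 15.7
ee_pos: [0.723, -0.2052, 0.1086]
tcp_rot: [132.8, 89.9, 165.9]
wrist_force: [-0.3, -0.1, -6.2]
opening: 0.0114
t 15.7 tcp [ 0.723  -0.2052  0.1086] yang 123.09 down [-1.5e-03  4.0e-04 -1.0e+00] F [-0.3 -0.1 -6.2] T [ 0.04  0.11 -0.  ] open 0.0114 q [-15.8  34.   35.5  91.6  -0.  -48.9]
wrench yaw if rigid 32.757767234009165
```

I got the axes wrong in that second leg. It caused no contact, and I'm correcting it back toward the hex.

```bash
python3 -m jog '0 1 -10 0; 0 3 -40 0; 0 6 -80 0; 0 9 -120 0; 0 12 -153 0; 0 13 -172 0; 0 14 -179 0; 0 14 -179 0'; cat > look2.py <<'E'
from st import *
import sys
c=camera("wrist");im=c["color"][:,:,::-1].copy()
p=np.array(o["ee_pos"]);a=np.degrees(np.arctan2(R[1,1],R[0,1]));yaw=a-90.33
zt=p[2]+.013
d=np.array([np.cos(np.radians(yaw)),np.sin(np.radians(yaw))]);T=(*(p[:2]+.072*d),yaw);print("wrench est",T)
hx=lambda r,z:[(r*2/np.sqrt(3)*np.cos(t),r*2/np.sqrt(3)*np.sin(t),z) for t in np.radians(np.arange(30,390,60))]
draw(c,im,T,hx(.029,zt+.02),(0,255,255));draw(c,im,T,hx(.037,zt+.02),(0,255,255))
B=(.6262,-.2519,3.3)
draw(c,im,B,[(-.15,-.125,.01),(.075,-.125,.01),(.075,.125,.01),(-.15,.125,.01)],(255,0,255))
draw(c,im,(B[0],B[1],B[2]),hx(.021,.074),(255,0,255))
draw(c,im,B,[(.043*np.cos(t),.043*np.sin(t),.05) for t in np.linspace(0,6.28,40)],(255,0,255))
cv2.imwrite("pics/"+sys.argv[1],im)
E
python3 look2.py w3.png
```

```text
time: 16.7
ee_pos: [0.5661, -0.2909, 0.1098]
tcp_rot: [-37.4, 90.0, -4.3]
wrist_force: [0.4, 0.1, -6.3]
opening: 0.0115
t 16.7 tcp [ 0.5661 -0.2909  0.1098] yang 123.12 down [ 6.e-04 -0.e+00 -1.e+00] F [ 0.4  0.1 -6.3] T [-0.07  0.06 -0.02] open 0.0115 q [-27.2  16.   11.6  85.6   0.  -60.3]
wrench est (np.float64(0.6265928275254727), np.float64(-0.2518857488807744), np.float64(32.788294747774586))
```

View pics/w3.png

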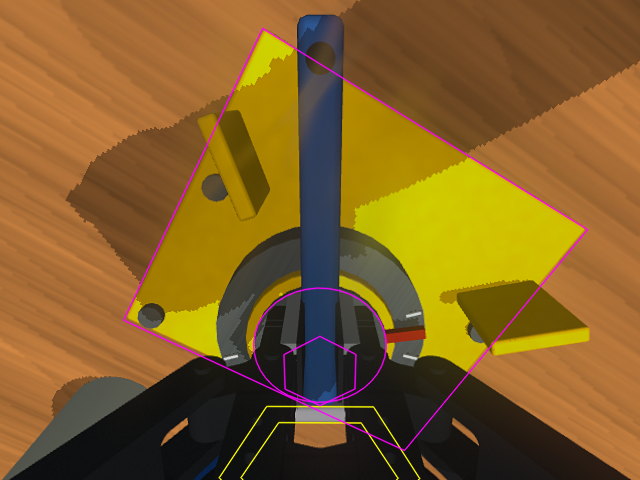

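The plate overlay fits and the near ring edge (v≈406) matches the wrench estimate. The pointer runs (385,337)–(425,333). I'm computing the hex angle from it.

```bash
python3 - <<'E'
from h import *
c=camera("wrist");h=hsv(c);H,S,V=[h[...,i].astype(int) for i in range(3)]
m=((H<8)|(H>172))&(S>150)&(V>80);m[:300]=0;m[360:]=0;m[:,:370]=0;m[:,440:]=0
q=pix(m)
for z in(.045,.05,.055):
    w=p2w(c,q,z)-[.6262,-.2519];r=np.hypot(*w.T);u=np.linalg.svd(w-w.mean(0))[2][0]
    print(z,len(q),r.min(),r.max(),"ang mean",np.degrees(np.arctan2(*w.mean(0)[::-1])),"dir",np.degrees(np.arctan2(u[1],u[0])))
t=camera("top");h=hsv(t);H,S,V=[h[...,i].astype(int) for i in range(3)]
m=((H<8)|(H>172))&(S>120)&(V>80);b=np.zeros_like(m);b[125:235,405:545]=1
q=pix(m&b);w=p2w(t,q,.05)-[.6262,-.2519];print("top",len(q),np.degrees(np.arctan2(*w.mean(0)[::-1])) if len(q) else 0, np.hypot(*w.T) if len(q) else 0)
E
```

```text
0.045 368 0.04325240285413172 0.06895550305498485 ang mean 128.7331118764356 dir -49.53222760002033
0.05 368 0.042594739200498 0.0680296433782642 ang mean 132.203767242836 dir -49.532227600020384
0.055 368 0.042209084197145925 0.06727016677328286 ang mean 135.7637012361678 dir -49.53222760002038
top 23 131.2403433138663 [0.04344566 0.04170905 0.04505998 0.05698998 0.05520767 0.05345929
 0.05174839 0.05852909 0.05678963 0.05508574 0.05342093 0.0618472
 0.06011591 0.05841845 0.05675795 0.05513788 0.06516179 0.06343804
 0.06174652 0.06009006 0.06675592 0.06506993 0.06341727]
```

The pointer is at about 131° world, and its radius of 43–68 mm matches spec, so the hex reads about -0.13 rad. The centred handle angle is 221°. I'll seat at about 217.5°, within the idle turn and clear of the wall.

```bash
python3 -m jog '5 -2 0 -1; 12 -4 0 -3; 22 -5 0 -5; 32 -5 0 -5; 40 -5 0 -5; 44 -5 0 -5; 45 -5 0 -5; 45 -5 0 -5'; python3 -m jog '4 0 0 0; 8 0 0 0; 12 0 0 0; 16 0 0 0; 20 0 0 0; 23 0 0 0; 26 0 0 0; 26 0 0 0';python3 st.py
```

```text
time: 17.85
ee_pos: [0.5688, -0.2953, 0.0649]
tcp_rot: [-67.9, 90.0, -29.8]
wrist_force: [-0.1, 0.4, -5.6]
opening: 0.0117
time: 18.85
ee_pos: [0.5683, -0.2956, 0.0384]
tcp_rot: [-165.9, 90.0, -127.8]
wrist_force: [-3.8, -2.9, -5.3]
opening: 0.0117
t 18.85 tcp [ 0.5683 -0.2956  0.0384] yang 128.1 down [-5.e-04 -6.e-04 -1.e+00] F [-3.8 -2.9 -5.3] T [-0.83  0.7  -0.04] open 0.0117 q [-27.5  17.4   5.4  78.   -0.  -65.6]
```

Seated: TCP z 38 mm puts the underside at about 51 mm, with a light side force along the handle. First stroke, on an arc about the axis with 74 mm radius.

```bash
python3 -m jog '0 5.8 -1.3 4.5; 0 11.6 -0.6 9; 0 17.3 0.5 13.5; 0 22.9 2.1 18; 0 28.3 4.1 22.5; 0 33.6 6.6 27; 0 38.7 9.4 31.5; 0 43.5 12.6 36'; python3 st.py
```

```text
time: 19.85
ee_pos: [0.5523, -0.2541, 0.0385]
tcp_rot: [-55.7, 89.9, -53.8]
wrist_force: [2.1, -7.7, -8.5]
opening: 0.0112
t 19.85 tcp [ 0.5523 -0.2541  0.0385] yang 91.93 down [ 0.0013 -0.0018 -1.    ] F [ 2.1 -7.7 -8.5] T [-1.5  -0.33 -0.15] open 0.0112 q [-24.7  12.8  -0.1  76.9  -0.1 -26.6]
```

```bash
python3 -m jog '0 5.9 0.2 4.6; 0 11.8 1 9.2; 0 17.7 2.1 13.8; 0 23.4 3.8 18.4; 0 28.9 5.9 23; 0 34.3 8.4 27.6; 0 39.4 11.4 32.2; 0 44 14.5 36.5'; python3 - <<'E'
from st import *
C=np.array([.6262,-.2519]);d=C-np.array(o["ee_pos"])[:2];print("R",np.hypot(*d),"bearing",np.degrees(np.arctan2(d[1],d[0])))
def ptr(n,box,z=.05):
    c=camera(n);h=hsv(c);H,S,V=[h[...,i].astype(int) for i in range(3)]
    m=((H<8)|(H>172))&(S>150)&(V>80)
    w=p2w(c,pix(m),z)-C;r=np.hypot(*w.T);k=(r>.04)&(r<.072);w=w[k]
    print(n,k.sum(),np.degrees(np.arctan2(*w.mean(0)[::-1])) if k.any() else None)
for n in("top","scene","wrist"):ptr(n,0)
E
```

```text
time: 20.85
ee_pos: [0.5654, -0.2102, 0.0385]
tcp_rot: [-28.4, 89.8, -63.0]
wrist_force: [3.0, -11.9, -9.0]
opening: 0.0115
t 20.85 tcp [ 0.5654 -0.2102  0.0385] yang 55.41 down [ 0.0015 -0.003  -1.    ] F [  3.  -11.9  -9. ] T [-2.34 -0.47 -0.18] open 0.0115 q [-20.3  12.2  -0.9  76.8  -0.1  14.3]
R 0.07369698570845659 bearing -34.41351502735986
top 9 64.4879008133266
scene 42 63.73410328425093
wrist 61 64.23144529951183
```

The pointer is at 64°, so the hex reads about 1.03 rad. All three cameras agree. I'm backing off, lifting, and swinging back.

```bash
python3 -m jog '0 -2.6 0.1 -2; 0 -5.2 0.2 -4; -6 -5.2 0.2 -4; -16 -5.2 0.2 -4; -28 -5.2 0.2 -4; -38 -5.2 0.2 -4; -42 -5.2 0.2 -4; -42 -5.2 0.2 -4'; python3 st.py; python3 -m jog '0 -10.2 0.7 -7.9; 0 -20.1 2.8 -15.8; 0 -29.7 6.2 -23.7; 0 -38.8 11 -31.6; 0 -47.1 16.9 -39.5; 0 -54.5 23.9 -47.4; 0 -60.8 31.8 -55.2; 0 -65.9 40.4 -63'; python3 - <<'E'
from st import *
C=np.array([.6262,-.2519]);d=C-np.array(o["ee_pos"])[:2];print("R",np.hypot(*d),"bearing",np.degrees(np.arctan2(d[1],d[0])))
for n in("top","scene","wrist"):
    c=camera(n);h=hsv(c);H,S,V=[h[...,i].astype(int) for i in range(3)]
    w=p2w(c,pix(((H<8)|(H>172))&(S>150)&(V>80)),.05)-C;r=np.hypot(*w.T);k=(r>.04)&(r<.072);w=w[k]
    print(n,k.sum(),np.degrees(np.arctan2(*w.mean(0)[::-1])) if k.any() else None)
E
```

```text
time: 22.0
ee_pos: [0.562, -0.2131, 0.0809]
tcp_rot: [23.9, 90.0, -6.4]
wrist_force: [0.2, 0.4, -5.8]
opening: 0.0113
t 22.0 tcp [ 0.562  -0.2131  0.0809] yang 59.63 down [ 5.e-04 -1.e-04 -1.e+00] F [ 0.2  0.4 -5.8] T [ 0.04  0.07 -0.02] open 0.0113 q [-20.8  11.3   2.8  81.5   0.    9.6]
time: 23.0
ee_pos: [0.5631, -0.2906, 0.08]
tcp_rot: [123.3, 89.9, 156.2]
wrist_force: [-0.3, 1.0, -6.5]
opening: 0.0114
t 23.0 tcp [ 0.5631 -0.2906  0.08  ] yang 122.88 down [-8.e-04  4.e-04 -1.e+00] F [-0.3  1.  -6.5] T [-0.01  0.14 -0.03] open 0.0114 q [-27.3  15.9   8.2  82.3  -0.  -60.2]
R 0.07402410092929272 bearing 31.54266800222357
top 23 64.62997769975908
scene 42 63.73410328425093
wrist 46 48.702710733070916
```

Step 2 is met: the lift put the underside at about 93 mm. Reseating, with a 1.3 mm lateral correction.

```bash
python3 -m jog '5 -1.3 0 0; 12 -1.3 0 0; 18 -1.3 0 0; 24 -1.3 0 0; 30 -1.3 0 0; 36 -1.3 0 0; 40 -1.3 0 0; 42 -1.3 0 0';python3 st.py
```

```text
time: 24.15
ee_pos: [0.5639, -0.2915, 0.0383]
tcp_rot: [121.3, 90.0, 154.0]
wrist_force: [-0.2, 0.6, -6.1]
opening: 0.011
t 24.15 tcp [ 0.5639 -0.2915  0.0383] yang 122.62 down [-2.e-04  1.e-04 -1.e+00] F [-0.2  0.6 -6.1] T [-0.04  0.12 -0.04] open 0.011 q [-27.3  16.6   4.4  77.8  -0.  -60. ]
```

```bash
python3 -m jog '0 5.4 0.2 4.2; 0 10.8 0.8 8.4; 0 16.1 1.8 12.6; 0 21.4 3.2 16.8; 0 26.5 4.9 21; 0 31.5 7 25.2; 0 36.3 9.6 29.4; 0 41 12.4 33.6';python3 st.py;python3 -m jog '0 5.4 0.2 4.2; 0 10.8 0.8 8.4; 0 16.1 1.8 12.6; 0 21.4 3.2 16.8; 0 26.5 4.9 21; 0 31.5 7 25.2; 0 36.3 9.6 29.4; 0 41 12.4 33.6'; python3 - <<'E'
from st import *
C=np.array([.6262,-.2519]);d=C-np.array(o["ee_pos"])[:2];print("R",np.hypot(*d),"bearing",np.degrees(np.arctan2(d[1],d[0])))
for n in("top","scene"):
    c=camera(n);h=hsv(c);H,S,V=[h[...,i].astype(int) for i in range(3)]
    w=p2w(c,pix(((H<8)|(H>172))&(S>150)&(V>80)),.05)-C;r=np.hypot(*w.T);k=(r>.04)&(r<.072);w=w[k]
    print(n,k.sum(),np.degrees(np.arctan2(*w.mean(0)[::-1])) if k.any() else None)
E
```

```text
time: 25.15
ee_pos: [0.5522, -0.2508, 0.0387]
tcp_rot: [-92.7, 89.9, -93.8]
wrist_force: [0.2, -3.2, -6.9]
opening: 0.0114
t 25.15 tcp [ 0.5522 -0.2508  0.0387] yang 88.87 down [-1.0e-04 -1.2e-03 -1.0e+00] F [ 0.2 -3.2 -6.9] T [-0.67  0.11  0.14] open 0.0114 q [-24.4  12.7  -0.2  77.   -0.1 -23.3]
time: 26.15
ee_pos: [0.5653, -0.2104, 0.0386]
tcp_rot: [-63.0, 89.9, -97.8]
wrist_force: [-0.5, -6.5, -7.1]
opening: 0.0113
t 26.15 tcp [ 0.5653 -0.2104  0.0386] yang 55.23 down [-3.0e-04 -1.9e-03 -1.0e+00] F [-0.5 -6.5 -7.1] T [-1.21  0.15 -0.02] open 0.0113 q [-20.4  12.3  -0.7  76.9  -0.1  14.4]
R 0.07366372498209298 bearing -34.25900069358783
top 11 4.805724392294295
scene 44 4.0756989343396395
```

The pointer is at about 4.4° world, so the hex reads about 2.08 rad, mid-green. I'm backing off and lifting.

```bash
python3 -m jog '0 -2.6 0.1 -2; 0 -5.2 0.2 -4; -6 -5.2 0.2 -4; -16 -5.2 0.2 -4; -30 -5.2 0.2 -4; -50 -5.2 0.2 -4; -65 -5.2 0.2 -4; -70 -5.2 0.2 -4'; python3 - <<'E'
from st import *
D=np.array([.537,.185,.109])-np.array(o["ee_pos"]);print("tool shift mm",R.T@D*1000)
E
```

```text
time: 27.25
ee_pos: [0.5633, -0.2141, 0.1103]
tcp_rot: [12.2, 89.9, -18.4]
wrist_force: [1.1, -0.6, -6.0]
opening: 0.0113
t 27.25 tcp [ 0.5633 -0.2141  0.1103] yang 59.43 down [ 2.1e-03 -7.0e-04 -1.0e+00] F [ 1.1 -0.6 -6. ] T [0.03 0.1  0.03] open 0.0113 q [-20.8  11.2   5.9  84.6   0.    9.8]
tool shift mm [   0.95934449  330.19995745 -225.62554365]
```

```bash
python3 -m jog '0 12 -8 -1; 0 40 -27 -3; 0 75 -51 -6; 0 115 -79 -10; 0 155 -106 -13; 0 195 -133 -17; 0 233 -159 -20; 0 268 -183 -23'; python3 -m jog '0 20 -2 -2; 0 40 -5 -4; 0 58 -8 -5; 0 68 -10 -6; 0 72 -10 -6; 0 72 -10 -6; 0 72 -10 -6; 0 72 -10 -6'; python3 - <<'E'
from st import *
D=np.array([.537,.185,-.009])-np.array(o["ee_pos"]);print("tool shift mm",R.T@D*1000)
E
```

```text
time: 28.25
ee_pos: [0.5403, 0.1121, 0.1078]
tcp_rot: [-177.3, 89.9, 175.3]
wrist_force: [1.1, 0.1, -6.6]
opening: 0.0113
time: 29.25
ee_pos: [0.5411, 0.1821, 0.1086]
tcp_rot: [-73.8, 90.0, -75.4]
wrist_force: [0.1, -0.2, -6.1]
opening: 0.0112
t 29.25 tcp [0.5411 0.1821 0.1086] yang 88.38 down [ 0.e+00 -1.e-04 -1.e+00] F [ 0.1 -0.2 -6.1] T [0.   0.13 0.01] open 0.0112 q [18.6  7.   1.  84.  -0.  20.2]
tool shift mm [117.61915613   2.75908351  -4.13934523]
```

```bash
python3 -m jog '15 1 -2 0; 40 3 -4 0; 68 3 -4 0; 90 3 -4 0; 104 3 -4 0; 111 3 -4 0; 115 3 -4 0; 117 3 -4 0'; python3 -m jog '0 0 0 0; 0 0 0 0; 0 0 0 0; 0 0 0 0; 0 0 0 0; 0 0 0 0; 0 0 0 0; 0 0 0 0' 0.5; python3 -m jog '-5 0 0 0; -15 0 0 0; -30 0 0 0; -55 0 0 0; -85 0 0 0; -115 0 0 0; -135 0 0 0; -150 0 0 0'; python3 - <<'E'
from st import *
c=camera("wrist");im=c["color"][:,:,::-1].copy();T=(.6093,.1825,-2.2)
draw(c,im,T,[(-.037,.007,.024),(-.178,.007,.024),(-.178,-.007,.024),(-.037,-.007,.024)],(0,255,255))
draw(c,im,T,[(.0335*np.cos(t),.0335*np.sin(t),.024) for t in np.radians(np.arange(30,390,60))],(0,255,255))
s=camera("scene");b=s["color"][210:340,70:240,::-1]
cv2.imwrite("pics/fin.png",np.hstack([cv2.resize(im,(400,300)),cv2.resize(b,(392,300))]))
E
```

```text
time: 30.25
ee_pos: [0.5374, 0.1858, -0.008]
tcp_rot: [21.4, 90.0, 19.8]
wrist_force: [0.0, -0.2, -6.6]
opening: 0.0111
time: 31.25
ee_pos: [0.537, 0.1857, -0.0085]
tcp_rot: [-168.0, 90.0, -169.6]
wrist_force: [-0.0, 0.9, -0.7]
opening: 0.0428
time: 32.25
ee_pos: [0.5374, 0.1858, 0.1437]
tcp_rot: [20.9, 89.9, 19.3]
wrist_force: [0.3, -0.6, -0.3]
opening: 0.0426
t 32.25 tcp [0.5374 0.1858 0.1437] yang 88.42 down [ 1.8e-03  6.0e-04 -1.0e+00] F [ 0.3 -0.6 -0.3] T [-0.   -0.04 -0.01] open 0.0426 q [19.1  6.6  4.4 87.7  0.  20.7]
```

View pics/fin.png

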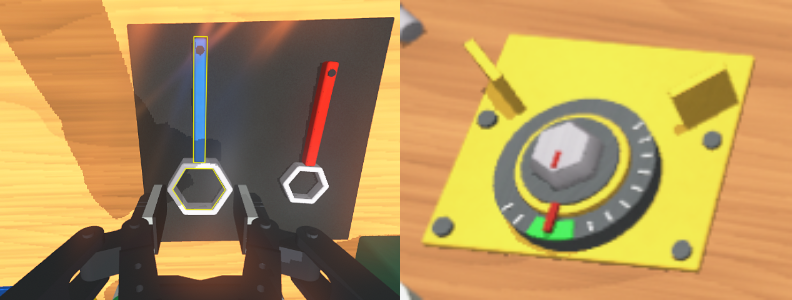

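The blue wrench lies in its original outline, with its ring at (199,188) in the left half. The pointer at (552,218) in the right half is in the middle of the green zone. The arm is clear, so I'm handing in.

```bash
python3 -c "
from workcell import bot;print(bot.job_done())"
```

```text
the job is handed in; nothing more can be done
None
```

I turned the hex into the green zone in two strokes with the blue wrench, lifting it off and reseating it in between. I laid the wrench back on the mat and handed the job in at about 32 s of the 54 s allowed. No verdict was reported.

**Last checks**
- **Hex:** the pointer measured about 4.4° in world angle (top 4.8°, scene 4.1°) just before the wrench was lifted off; the green middle is at about 3.3°. That is about 2.08 rad, and the final scene picture still shows the pointer mid-green.
- **Blue wrench:** it lies within a few millimetres of its starting outline. The gripper is open 14 cm above it, with no force reading.
- **Red wrench:** it did not visibly move.

**What went wrong on the way**
- **Missed first grasp:** the real fingertips sit about 13–18 mm short of the reported TCP, so the gripper closed above the handle. I probed for contact, pressing on the handle's top with about 15 N, then gripped lower.
- **Wrong carry leg:** a sign error in one transport move took the wrench past the bracket, out to x = 0.72 m. The wrist force stayed normal, and I brought it back.
- **One disagreeing reading:** after the first stroke was lifted off, the wrist camera gave 49° for the pointer while the top and scene cameras gave 64°. I put that down to the gripper partly hiding the pointer and used the other two.

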